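# Close up the modular spice rack and fill it

## Robot

A 7-joint arm with a two-finger parallel gripper is mounted at the origin on a cart in front of the work surface, level with it; the furniture and walls round the work are solid. World frame = base frame: x ahead of the robot, y to its left, z up, the work surface at z = 0. Lengths are in m, angles in rad, forces in N, time in s.
With the tool pointing down it reaches from about 0.425 to 1.025 m from the base axis. Payload 3.6 kg.
Tool frame: the origin (TCP) lies midway between the tips of the shut fingers; the grasp point (between the pads) lies 19 mm behind it; z points along the fingers, y is the line along which they close (so a half turn about z gives the same grasp; the last joint's range is limited). The gripper opens to 85 mm and grips with 20 to 120 N. Pads are 22 mm wide; open, the fingers measure 114 mm over their backs; the gripper's body (76 mm by 85 mm) begins 54 mm behind the grasp point. The pads swing forward as they close: fully open they stand 13 mm farther back than shut.
Start: joints at [-1.355, 0.591, 0.048, 1.609, -0.033, 0.943, -0.034], TCP at [0.22, 0.691, 0.231] pointing down, gripper open.
Joint ranges: [-2.69, 2.69], [-0.47, 2.24], [-1.27, 1.36], [0.19, 2.51], [-1.53, 4.68], [0.08, 2.07], [-3.09, 3.09]. Speed limits (rad/s): [2.57, 2.57, 3.14, 3.14, 3.14, 3.14, 3.14].

## Interface

Orientations are given as a rotation vector (axis times angle).
In Python, from workcell import manip, cams, ticket gives the robot as it stands.
- The arm moves only by the tool servo_tool, never from a script. Its arguments are lists of equal length, an entry for each row: "delta_pos": the shift along the world's x, y, z in mm, a list of three; "turn": the turn about the world's z in degrees. In form: {"delta_pos": [[tx, ty, tz], ...], "turn": [turn, ...]}. A call has 1 to 20 rows; each row shifts and turns the commanded pose from where the row before left it; what a row does not reach is not made up. A row lasts 1/10 s, in which the tool goes at most 50 mm and 8.59 degrees, less where a joint would pass 70% of its speed; a pose out of reach is approached as far as the arm can. A call with a gripper value outside its range is refused whole. "fingers" is the opening, from 0 (shut) to 1 (fully open), set as the call begins (left out, the last holds). The fingers move at their own pace and stop on an object; "grip_force" is the grip in N (left out, the last holds). Time passes only in rows, so rows that do not move let the fingers close. It gives the time, the measured TCP pose, the force, the opening and the grip force at its end, in the units of the state.
- manip.sense(): the state, without advancing time (a new reading comes with each control period).
- cams.camera(name): name is "scene" or "top" or "wrist"; returns a dict with "pixels" (384x512x3 uint8, red, green, blue), "fx", "fy", "cx", "cy" (pixels), "dist_coeffs" ([k1, k2, p1, p2, k3] as OpenCV has them; the pictures are not rectified), "R" (3x3) and "t" (3): a world point X has camera coordinates R X + t. Camera axes: x right, y down, z forward; pixel columns grow to the right and rows downward; lengths in m; the calibration is good to about 2 mm. A picture is of the moment at which its call begins. There is no depth.
- ticket.hand_in(): hands the job in; it is judged then, once.
Trained networks look in a picture, given as the dict that the camera call returned (one of the last four; its "shot" number tells which), for a name from the list of things; names that differ only in an ending like _2 or _b are one class to them, and where a whole thing is asked for, a point or a joint stands for the part that bears it (a point fixed in the world has none). Each returns a list of dicts, best first, with "score" (0 to 1); they miss things now and then, are a little off and sometimes report something else, mostly with a low value. They report only what shows in the picture. A call takes as long as a camera call. They do not tell look-alikes from the thing itself.
- cams.recognise(picture, thing): "extent" ([left, top, right, bottom] in pixels, round what is visible of it).
The state is a dict: "clock": time; "joints": joint angles; "qvel": joint speeds; "joint_efforts": joint torques, N m; "ee_pos": TCP position; "eef_rot": TCP orientation; "contact_force": force on the tool from outside, world axes, zero at the start; "moment": the same for the moment, N m; "gripper_width": finger opening in m; "grip_force": force on a finger pad.
Only numpy, scipy, OpenCV 4.12 (cv2) and the standard library are available. Lean on these libraries where they do the work, as an engineer would, in place of code of your own. Each camera call takes 0.05 s, during which the arm holds its last target. There are 200 camera calls.

## Task

Close up the modular spice rack on the worktop: put the two loose rack blocks (light wood and white, in either order) into one straight row at the robot's right-hand end of the dark end block, standing on the worktop, each butted flush against its neighbour with no gap and their fronts in line with the dark block. Only then put every black-capped spice jar standing in front into an empty pocket of the rack, one jar to a pocket, upright and right down on the pocket floor, so that the closed row stands finished; leave the lemon, garlic, onion and egg cup where they are.

Things in the scene. Friction and masses are not known exactly. Their poses are not given: they have to be found in the camera images.
- end_center (a point): Centre, half-way up (35 mm), of the dark wood end block, fixed: 56 deep (x) x 112 wide (y) x 70 mm high, two 46 mm square pockets 27 mm either side along y. Front (card frames) faces its -x, towards the robot. Its +y end has a 10 mm thick, 74 mm high end board; its plain -y end (robot's right) is the face to butt: the next centre lies 112 mm along -y
- light_center (a point): Centre, half-way up (35 mm), of the loose light wood rack block: 56 deep (x) x 112 wide (y) x 70 mm high, about 0.35 kg, slides on the worktop; either end may butt; can be gripped across its 56 mm depth. Two pockets 27 mm either side along y. Jars in its pockets rise to 111 mm above the worktop. Front (card frames) is its -x side
- white_center (a point): Centre of the loose white-painted rack block, half-way up (35 mm); otherwise the same as the light wood one
- end_pocket_a (a point): Centre of the mouth (70 mm above the worktop) of the dark end block's pocket at its +y end, 46 x 46 mm, 64 mm deep, edges bevelled 3 mm, floor 6 mm above the worktop
- end_pocket_b (a point): Centre of the mouth (70 mm above the worktop) of the dark end block's pocket at its -y end, 46 x 46 mm, 64 mm deep, edges bevelled 3 mm, floor 6 mm above the worktop
- light_pocket_a (a point): Centre of the mouth (70 mm above the worktop) of the light wood block's pocket at its +y end, 46 x 46 mm, 64 mm deep, edges bevelled 3 mm, floor 6 mm above the worktop
- light_pocket_b (a point): Centre of the mouth (70 mm above the worktop) of the light wood block's pocket at its -y end, 46 x 46 mm, 64 mm deep, edges bevelled 3 mm, floor 6 mm above the worktop
- white_pocket_a (a point): Centre of the mouth (70 mm above the worktop) of the white block's pocket at its +y end, 46 x 46 mm, 64 mm deep, edges bevelled 3 mm, floor 6 mm above the worktop
- white_pocket_b (a point): Centre of the mouth (70 mm above the worktop) of the white block's pocket at its -y end, 46 x 46 mm, 64 mm deep, edges bevelled 3 mm, floor 6 mm above the worktop
- jar_0_center (a point): Centre (half-way up) of a spice jar with a black cap, upright, 41 mm diameter, 105 mm high, about 0.11 kg; z of this point is its axis. In a pocket this point is 58.5 mm above the worktop and the upper 41 mm of the jar stands out. Not every jar is there in every run
- jar_1_center (a point): Centre (half-way up) of a spice jar with a black cap, upright, 41 mm diameter, 105 mm high, about 0.11 kg; z of this point is its axis. In a pocket this point is 58.5 mm above the worktop and the upper 41 mm of the jar stands out. Not every jar is there in every run
- jar_2_center (a point): Centre (half-way up) of a spice jar with a black cap, upright, 41 mm diameter, 105 mm high, about 0.11 kg; z of this point is its axis. In a pocket this point is 58.5 mm above the worktop and the upper 41 mm of the jar stands out. Not every jar is there in every run
- jar_3_center (a point): Centre (half-way up) of a spice jar with a black cap, upright, 41 mm diameter, 105 mm high, about 0.11 kg; z of this point is its axis. In a pocket this point is 58.5 mm above the worktop and the upper 41 mm of the jar stands out. Not every jar is there in every run
- jar_4_center (a point): Centre (half-way up) of a spice jar with a black cap, upright, 41 mm diameter, 105 mm high, about 0.11 kg; z of this point is its axis. In a pocket this point is 58.5 mm above the worktop and the upper 41 mm of the jar stands out. Not every jar is there in every run
- jar_5_center (a point): Centre (half-way up) of a spice jar with a black cap, upright, 41 mm diameter, 105 mm high, about 0.11 kg; z of this point is its axis. In a pocket this point is 58.5 mm above the worktop and the upper 41 mm of the jar stands out. Not every jar is there in every run
- lemon_center (a point): Lemon, 78 x 55 x 56 mm, bystander (its centre)
- garlic_center (a point): Bulb of garlic, 50 mm, bystander (its centre)
- onion_center (a point): Red onion, 84 mm, bystander (its centre)
- egg_cup_center (a point): Stoneware egg cup, 48 mm wide, 52 mm high, bystander (its centre)
Things that resemble listed ones, but are neither listed nor needed, are in the scene too. Leave any green or turquoise look-alike of the part that bears jar_1_center alone.

How it is judged:
By the outcome, as a careful person would: the job done as asked, in the order asked, and still so for the second after the job is handed in, with the robot touching nothing.
Of jar_0, jar_1, jar_2, jar_3, jar_4, jar_5 only 4 to 6 are there at a start; the rules pass over those that are not, and their reading is None.
At some moment in a run one of light_block, white_block may be knocked a few centimetres aside while the robot is not near it.
It also fails if it takes over 210 s, if anything falls off the work surface, if the arm or the gripper's body presses on something with over 40 N, if the wrist force passes 120 N, or if a joint passes its speed limit or range.

## Working session

There is one attempt and no reset: what is moved stays moved. The work goes in short steps, Python scripts to look and compute and a tool call to move; the robot and the scene stay as the last step left them, time stands still between calls to the robot, and variables do not carry over. Pictures are saved under pics/ and viewed, at most 14 in all, crops included, and the job is handed in when it is done.

Besides the shell and the picture viewer there is one more tool, called after ">>>" in YAML: its name, and indented under it one key for each argument. servo_tool: Moves the arm, as the interface text tells. Its arguments: {"type":"object","properties":{"delta_pos":{"type":"array","items":{"type":"array","items":{"type":"number"}}},"turn":{"type":"array","items":{"type":"number"}},"fingers":{"type":"number"},"grip_force":{"type":"number"}},"required":["delta_pos","turn"]}

```bash
mkdir -p pics; ls; cat > h.py <<'E'
import numpy as np, cv2
from workcell import manip, cams, ticket
def K(p): return np.array([[p["fx"],0,p["cx"]],[0,p["fy"],p["cy"]],[0,0,1.]])
def save(p,n,crop=None,s=1):
    im=p["pixels"][:,:,::-1]
    if crop: l,t,r,b=crop; im=im[t:b,l:r]
    im=cv2.resize(im,None,fx=s,fy=s,interpolation=cv2.INTER_CUBIC); cv2.imwrite("pics/"+n+".png",im)
def w(p,uv,z):
    uv=np.array(uv,float).reshape(-1,1,2)
    n=cv2.undistortPoints(uv,K(p),np.array(p["dist_coeffs"]))[:,0]
    R=np.array(p["R"]);t=np.array(p["t"]);C=-R.T@t
    d=np.c_[n,np.ones(len(n))]@R
    return C+d*((z-C[2])/d[:,2])[:,None]
def proj(p,X):
    return cv2.projectPoints(np.array(X,float).reshape(-1,3),cv2.Rodrigues(np.array(p["R"]))[0],np.array(p["t"]),K(p),np.array(p["dist_coeffs"]))[0][:,0]
E
python3 - <<'E'
from h import *
for n in ("top","scene"):
    p=cams.camera(n); save(p,n+"0",s=1.5)
    R=np.array(p["R"]);print(n,(-R.T@np.array(p["t"])).round(3),p["fx"],R.round(2).tolist())
    for th in ("end_center","light_center","white_center","jar_0_center","end_pocket_a","light_pocket_a","white_pocket_a"):
        print(th,[(round(d["score"],2),np.round(d["extent"]).tolist()) for d in cams.recognise(p,th)])
s=manip.sense();print(s)
E
```

```text
pics
top [-0.007  0.232  1.611] 487.52164037264686 [[-0.42, -0.91, -0.0], [-0.85, 0.4, -0.35], [0.32, -0.15, -0.94]]
end_center [(0.96, [149.0, 191.0, 193.0, 223.0])]
light_center []
white_center [(0.66, [221.0, 167.0, 254.0, 205.0])]
jar_0_center [(0.59, [162.0, 269.0, 177.0, 285.0]), (0.41, [217.0, 165.0, 254.0, 203.0])]
end_pocket_a [(0.78, [151.0, 188.0, 195.0, 221.0])]
light_pocket_a [(0.96, [277.0, 146.0, 315.0, 172.0])]
white_pocket_a [(0.73, [219.0, 171.0, 256.0, 204.0]), (0.23, [276.0, 146.0, 316.0, 176.0])]
scene [ 0.022 -0.396  0.803] 349.09023117175605 [[0.61, -0.79, 0.01], [-0.6, -0.47, -0.65], [0.52, 0.39, -0.76]]
end_center []
light_center [(0.96, [308.0, 197.0, 358.0, 246.0])]
white_center [(0.94, [241.0, 163.0, 287.0, 201.0]), (0.46, [310.0, 197.0, 358.0, 244.0])]
jar_0_center [(0.64, [241.0, 163.0, 285.0, 202.0]), (0.17, [183.0, 122.0, 228.0, 167.0])]
end_pocket_a [(0.96, [189.0, 124.0, 232.0, 163.0]), (0.72, [353.0, 258.0, 376.0, 286.0])]
light_pocket_a [(0.83, [308.0, 197.0, 357.0, 244.0])]
white_pocket_a [(0.67, [239.0, 161.0, 285.0, 203.0]), (0.47, [291.0, 248.0, 315.0, 278.0])]
{'clock': 0.8, 'joints': array([-1.3554896 ,  0.59118942,  0.04843246,  1.60850164, -0.0332908 ,
        0.94271406, -0.03370794]), 'qvel': array([-0.00033416,  0.00089205, -0.00011232,  0.00156868, -0.00019778,
       -0.00127132,  0.00160195]), 'joint_efforts': array([ 8.13045290e-05, -5.48564351e+01,  1.54621404e+00, -1.98522985e+01,
        9.38533572e-03,  1.49973192e-03,  8.41255684e-06]), 'ee_pos': array([0.22036217, 0.69069858, 0.23131032]), 'eef_rot': array([ 4.83134279e-01,  3.10417011e+00, -1.75740552e-05]), 'contact_force': array([-0.06447735,  0.31285596,  0.18005285]), 'moment': array([0.00444356, 0.02326067, 0.00773581]), 'grip_force': 0.0, 'gripper_width': 0.08523831734853302}
```

View pics/top0.png

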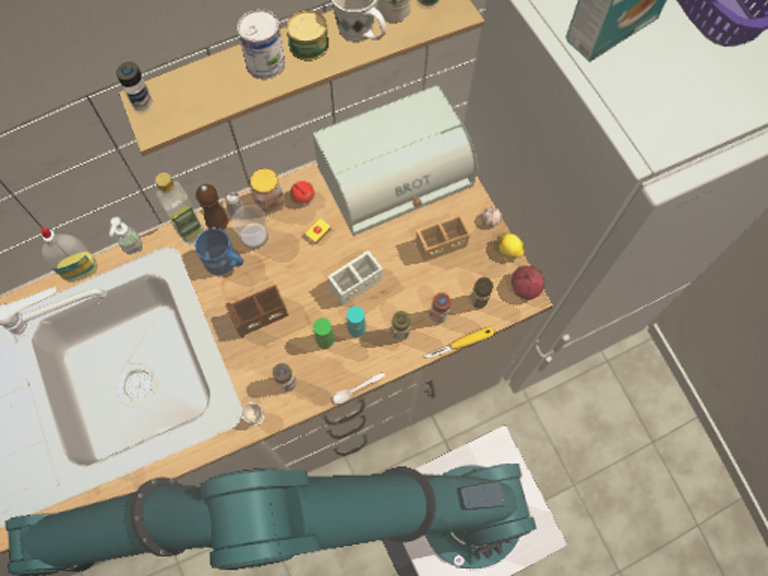

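View pics/scene0.png

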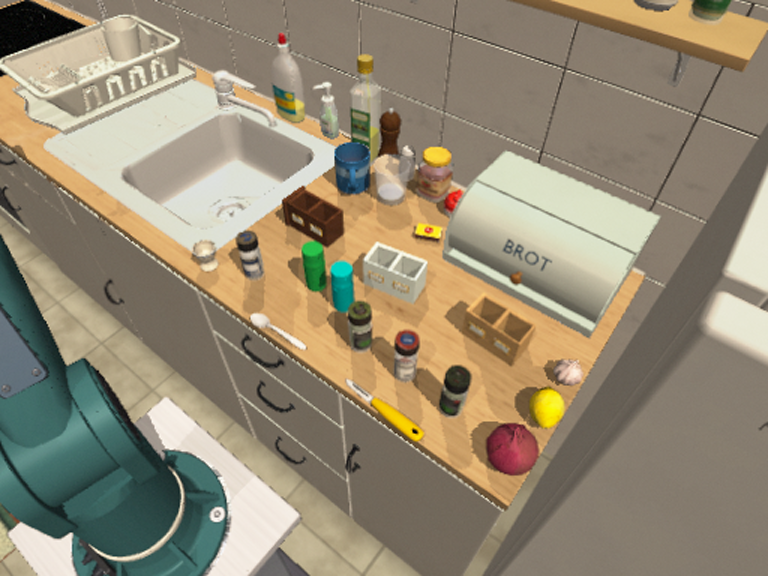

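```bash
python3 - <<'E'
from h import *
p=cams.camera("scene"); a=cv2.resize(p["pixels"][110:290,120:370],None,fx=3.2,fy=3.2,interpolation=cv2.INTER_CUBIC)
cv2.imwrite("pics/scene1.png",a[:,:,::-1])
p=cams.camera("top"); save(p,"top1",(145,125,350,280),3.9)
# jar caps etc: rough positions
for n,uv,z in [("end",(172,206),.07),("white",(237,182),.07),("light",(295,156),.07),("j1",(189,246),.1),("j2",(267,212),.1),("j3",(294,199),.1),("j4",(322,188),.1),("green",(215,217),.1),("turq",(237,208),.1),("onion",(352,188),.04),("bread handle",(278,134),.05)]:
    print(n,w(p,uv,z).round(3)[0,:2])
E
```

```text
end [0.608 0.233]
white [ 0.594 -0.002]
light [ 0.598 -0.227]
j1 [0.446 0.235]
j2 [ 0.444 -0.042]
j3 [ 0.447 -0.143]
j4 [ 0.442 -0.246]
green [0.5   0.119]
turq [0.498 0.041]
onion [ 0.414 -0.362]
bread handle [ 0.71  -0.218]
```

View pics/scene1.png

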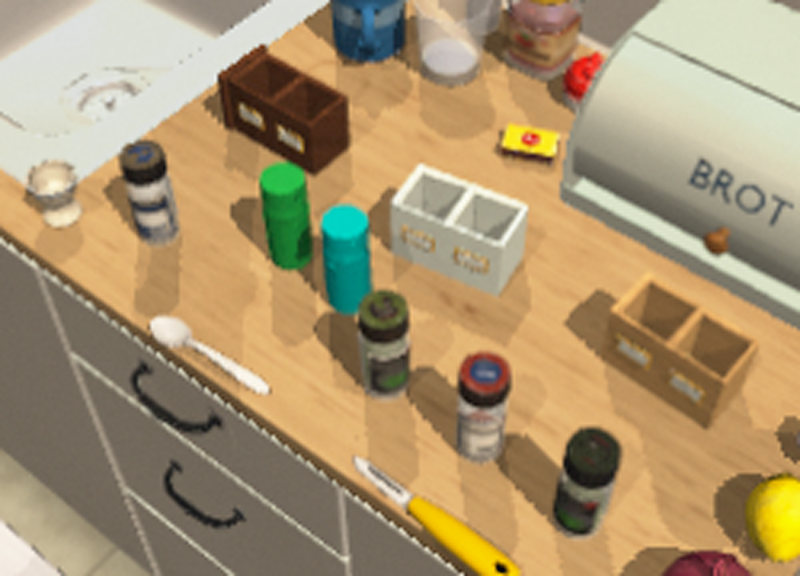

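View pics/top1.png

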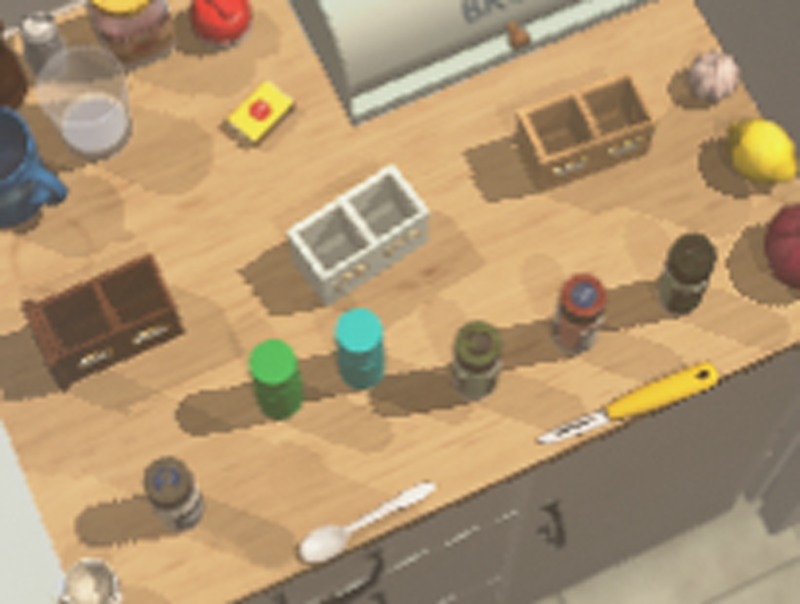

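>>> servo_tool:
  delta_pos:
    - [5,-34,6]
    - [15,-34,6]
    - [15,-34,6]
    - [15,-34,6]
    - [15,-34,6]
    - [15,-34,6]
    - [15,-34,6]
    - [15,-34,6]
    - [15,-34,6]
    - [15,-34,6]
    - [15,-34,6]
    - [15,-34,6]
    - [15,-34,6]
    - [15,-34,6]
    - [15,-34,6]
    - [15,-34,6]
    - [15,-34,6]
    - [15,-34,6]
    - [15,-34,6]
    - [0,0,0]
  turn: [-3.8,-3.8,-3.8,-3.8,-3.8,-3.8,-3.8,-3.8,-3.8,-3.8,-3.8,-3.8,-3.8,-3.8,-3.8,-3.8,-3.8,-3.8,-3.8,0]
  fingers: 1

```text
clock: 2.9
ee_pos: [0.4976, 0.0389, 0.3469]
eef_rot: [2.227, 2.209, 0.003]
contact_force: [-0.0, 0.4, 0.4]
gripper_width: 0.0856
grip_force: 0.0
```

```bash
python3 - <<'E'
from h import *
p=cams.camera("wrist"); save(p,"wrist0",s=1.5)
R=np.array(p["R"]);print((-R.T@np.array(p["t"])).round(3),R.round(2).tolist(),p["fx"])
s=manip.sense();print(s["ee_pos"],s["eef_rot"],s["clock"])
E
```

```text
[0.497 0.12  0.489] [[1.0, -0.01, 0.0], [-0.01, -0.95, 0.31], [0.0, -0.31, -0.95]] 287.84141368293245
[0.49632242 0.041986   0.34612414] [2.22442351e+00 2.21615452e+00 1.96162353e-03] 2.95
```

View pics/wrist0.png

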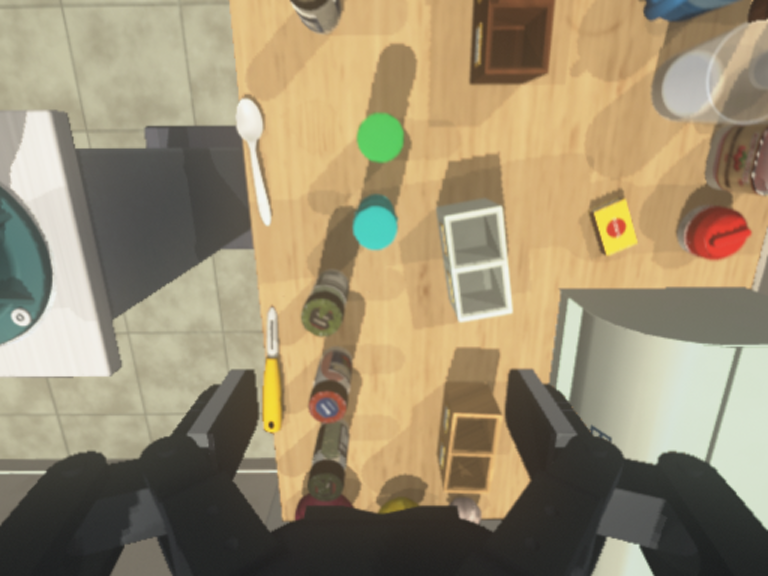

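```bash
cat >> h.py <<'E'
from scipy.optimize import least_squares
def fit(obs):
    # obs: list of (picture, [(uv,(sx,sy,z))...]) -> x,y,yawdeg ; local corner = (sx*.028, sy*.056, z)
    def f(q):
        c,s=np.cos(q[2]),np.sin(q[2]); r=[]
        for p,l in obs:
            L=np.array([[sx*.028,sy*.056,z] for _,(sx,sy,z) in l])
            X=np.c_[q[0]+c*L[:,0]-s*L[:,1],q[1]+s*L[:,0]+c*L[:,1],L[:,2]]
            r.append((proj(p,X)-np.array([uv for uv,_ in l])).ravel())
        return np.concatenate(r)
    p,l=obs[0]; g=w(p,np.mean([u for u,_ in l],0),.07)[0]
    o=least_squares(f,[g[0],g[1],0],loss="soft_l1")
    return o.x[:2].round(4),np.degrees(o.x[2]).round(2),np.abs(f(o.x)).round(1)
E
python3 - <<'E'
from h import *
t=cams.camera("top");s=cams.camera("scene");wr=cams.camera("wrist")
T=lambda u,v:(145+u/3.9,125+v/3.9)
S=lambda u,v:(120+u/3.2,110+v/3.2)
W=lambda u,v:(u/1.5,v/1.5)
FL,BL,BR,FR=(-1,1,.07),(1,1,.07),(1,-1,.07),(-1,-1,.07)
wt=(t,[(T(289,235),BL),(T(390,168),BR),(T(429,213),FR),(T(323,276),FL)])
ws=(s,[(S(392,198),FL),(S(425,165),BL),(S(528,205),BR),(S(505,245),FR)])
ww=(wr,[(W(440,211),FL),(W(502,205),BL),(W(512,313),BR),(W(459,321),FR)])
lt=(t,[(T(517,115),BL),(T(635,78),BR),(T(655,127),FR),(T(533,167),FL)])
ls=(s,[(S(610,318),FL),(S(650,277),BL),(S(757,345),BR),(S(712,388),FR)])
lw=(wr,[(W(452,413),FL),(W(503,414),BL)])
dt=(t,[(T(153,257),BR),(T(184,308),FR),(T(187,330),(-1,-1,0))])
dw=(wr,[(W(484,71),FR),(W(553,72),BR),(W(473,83),(-1,-1,0))])
ds=(s,[(S(350,100),BR),(S(313,132),FR),(S(313,170),(-1,-1,0))])
for n,o in [("wt",[wt]),("ws",[ws]),("ww",[ww]),("lt",[lt]),("ls",[ls]),("l",[lw,ls,lt]),("d",[dw]),("dt",[dt]),("d",[dw,ds,dt])]:
    print(n,*fit(o))
save(wr,"wrist1",(285,0,385,120),6)
E
```

```text
wt [ 0.5936 -0.0009] 10.31 [0.4 0.4 0.4 0.6 0.1 0.  0.1 1.6]
ws [6.019e-01 2.000e-04] 8.75 [0.3 0.5 0.6 0.9 0.9 0.1 0.5 0.1]
ww [0.592  0.0137] 10.54 [2.4 2.7 0.4 0.3 0.1 0.8 0.5 0.1]
lt [ 0.5967 -0.2272] -6.44 [0.1 0.5 0.7 0.1 0.1 0.9 1.3 0.1]
ls [ 0.5983 -0.2294] -6.04 [0.7 1.9 0.7 0.5 0.2 1.1 2.2 0.5]
l [ 0.5976 -0.226 ] -6.22 [0.7 4.5 0.9 6.9 1.9 2.4 1.9 1.  1.1 0.7 0.8 0.  0.6 0.6 1.2 0.2 0.5 0.7
 0.9 0.1]
d [0.6159 0.2456] -0.12 [2.9 0.2 0.7 0.1 0.5 0.2]
dt [0.6098 0.228 ] 5.37 [0.2 0.5 0.5 0.3 1.  1. ]
d [0.6166 0.2438] 0.17 [3.5 1.8 0.2 1.3 0.1 1.1 4.4 2.2 4.6 2.9 3.  1.3 3.9 0.6 5.6 1.5 4.  2.6]
```

View pics/wrist1.png

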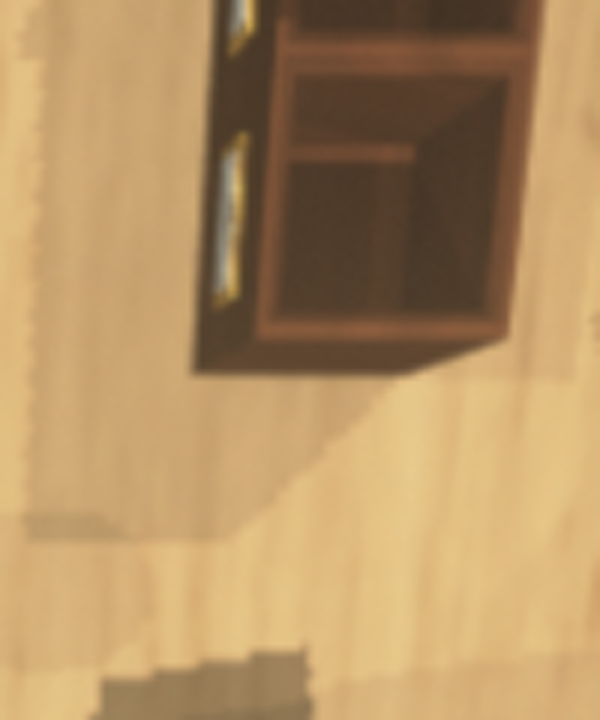

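>>> servo_tool:
  delta_pos:
    - [10,20,0]
    - [15,20,0]
    - [15,20,0]
    - [15,20,0]
    - [15,20,0]
    - [10,20,0]
    - [0,20,0]
    - [0,0,0]
    - [0,0,0]
    - [0,0,0]
  turn: [0,0,0,0,0,0,0,0,0,0]

```text
clock: 4.1
ee_pos: [0.575, 0.184, 0.3452]
eef_rot: [2.22, 2.223, -0.001]
contact_force: [0.1, -0.7, 0.6]
gripper_width: 0.0855
grip_force: 0.0
```

```bash
cat >> h.py <<'E'
import pickle
from scipy.ndimage import map_coordinates
from scipy.optimize import minimize
def shot(cam,n,s=1.5,crop=None):
    p=cams.camera(cam); pickle.dump(p,open(f"{n}.pkl","wb")); save(p,n,crop,s); return p
def edges(x,y,a,n=60,board=False):
    c,s=np.cos(a),np.sin(a); f=np.linspace(0,1,n)[:,None]
    yl=.056
    P=[(-.028,yl,.07),(.028,yl,.07),(.028,-.056,.07),(-.028,-.056,.07)]
    seg=[(P[i],P[(i+1)%4]) for i in range(4)]
    if board: seg=seg[1:]
    L=np.concatenate([np.array(A)*(1-f)+np.array(B)*f for A,B in seg])
    return np.c_[x+c*L[:,0]-s*L[:,1],y+s*L[:,0]+c*L[:,1],L[:,2]]
def efit(ps,x,y,deg,board=False,r=(.015,.015,6)):
    Gs=[]
    for p in ps:
        im=cv2.GaussianBlur(p["pixels"].astype(np.float32),(0,0),1.0)
        Gs.append(np.sqrt(sum(cv2.Sobel(im[:,:,k],cv2.CV_32F,1,0)**2+cv2.Sobel(im[:,:,k],cv2.CV_32F,0,1)**2 for k in range(3))))
    def sc(q):
        E=edges(q[0],q[1],np.radians(q[2]),board=board);v=0
        for p,G in zip(ps,Gs):
            uv=proj(p,E); g=np.minimum(map_coordinates(G,[uv[:,1],uv[:,0]],order=1,mode="constant"),150)
            v-=g.mean()
        return v
    best=None
    for dx in np.linspace(-r[0],r[0],7):
        for dy in np.linspace(-r[1],r[1],7):
            for da in np.linspace(-r[2],r[2],7):
                q=(x+dx,y+dy,deg+da);v=sc(q)
                if best is None or v<best[0]: best=(v,q)
    q=best[1]
    o=minimize(sc,q,method="Nelder-Mead",options=dict(initial_simplex=[q,(q[0]+.003,q[1],q[2]),(q[0],q[1]+.003,q[2]),(q[0],q[1],q[2]+1.5)]))
    return o.x.round(4),round(-o.fun,1)
E
python3 - <<'E'
from h import *
wr=shot("wrist","wrist2");t=shot("top","t2");s=shot("scene","s2")
print(manip.sense()["ee_pos"],manip.sense()["eef_rot"])
for n,a in [("white",(.594,-.001,10)),("light",(.598,-.228,-6)),("dark",(.612,.238,2))]:
    for m,ps in [("w",[wr]),("t",[t]),("s",[s]),("all",[wr,t,s])]:
        print(n,m,*efit(ps,*a,board=n=="dark"))
E
```

```text
[0.57523737 0.18348625 0.34549564] [2.22114424e+00 2.22154695e+00 1.11763229e-05]
white w [5.9700e-01 2.3000e-03 9.6667e+00] 150.0
white t [ 6.0430e-01 -4.0000e-04 -6.2429e+00] 81.9
white s [6.05000e-01 7.40000e-03 1.03981e+01] 147.6
white all [5.9700e-01 1.0000e-04 9.4229e+00] 358.2
light w [ 0.5801 -0.2159  2.9332] 43.3
light t [ 0.5999 -0.2294 -3.6794] 135.0
light s [ 0.6003 -0.2359 -2.2563] 130.1
light all [ 0.6007 -0.2244 -2.8401] 272.6
dark w [0.6182 0.2346 1.258 ] 149.6
dark t [ 0.6114  0.2258 -0.4504] 138.3
dark s [0.6195 0.2412 1.0269] 111.3
dark all [0.6168 0.2388 1.0834] 374.1
```

View pics/wrist2.png

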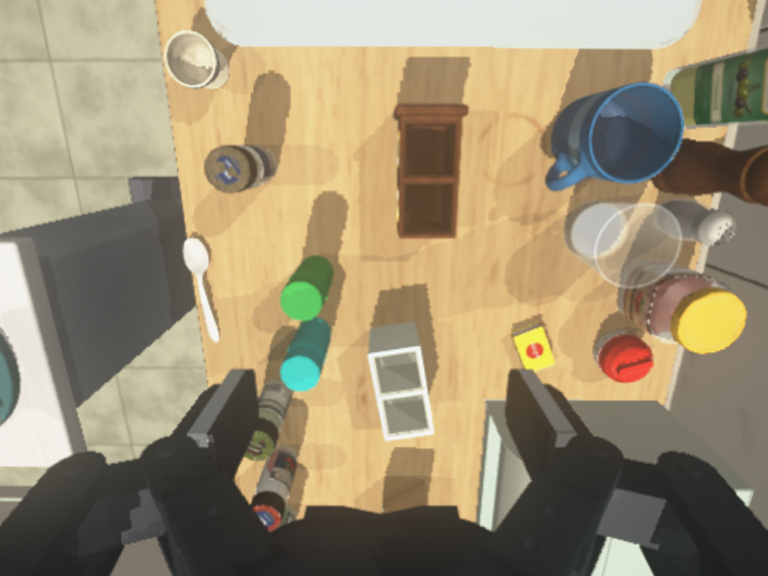

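```bash
sed -i 's/np.minimum(map_coordinates(G,\[uv\[:,1\],uv\[:,0\]\],order=1,mode="constant"),150)/np.sqrt(np.minimum(map_coordinates(G,[uv[:,1],uv[:,0]],order=1,mode="constant"),900))/' h.py
python3 - <<'E'
from h import *
L=lambda n:pickle.load(open(n+".pkl","rb"))
wr,t,s=L("wrist2"),L("t2"),L("s2")
im=wr["pixels"][:,:,::-1].copy();im=cv2.resize(im,None,fx=3,fy=3,interpolation=cv2.INTER_CUBIC)
for n,a in [("white",(.597,.001,9.5)),("dark",(.617,.236,1))]:
    for m,ps in [("w",[wr]),("t",[t]),("s",[s]),("all",[wr,t,s])]:
        q,v=efit(ps,*a,board=n=="dark",r=(.012,.012,4));print(n,m,q,v)
        if m=="w":
            for u in proj(wr,edges(q[0],q[1],np.radians(q[2]))): cv2.circle(im,tuple(int(k) for k in (u+.5)*3),1,(0,0,255),-1)
cv2.imwrite("pics/ov.png",im[150:900,650:1050])
E
```

```text
white w [5.9660e-01 3.4000e-03 9.7579e+00] 17.1
white t [0.6048 0.0076 1.4714] 10.5
white s [6.02200e-01 7.10000e-03 1.07437e+01] 16.0
white all [5.966e-01 4.200e-03 9.623e+00] 40.9
dark w [0.618  0.2363 0.0905] 17.6
dark t [ 0.6153  0.2317 -2.2714] 15.6
dark s [0.62   0.2421 0.5177] 14.0
dark all [ 0.6182  0.2362 -0.1026] 44.6
```

View pics/ov.png

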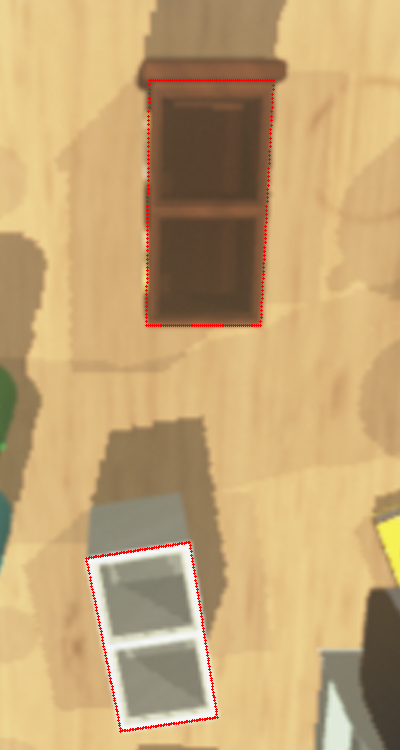

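>>> servo_tool:
  delta_pos:
    - [3.6,-30,-10]
    - [3.6,-30,-10]
    - [3.6,-30,-10]
    - [3.6,-30,-10]
    - [3.6,-30,-10]
    - [3.6,-30,-10]
    - [0,0,-35]
    - [0,0,-35]
    - [0,0,-35]
    - [0,0,-35]
    - [0,0,-35]
    - [0,0,-35]
    - [0,0,-30]
    - [0,0,-23.5]
    - [0,0,0]
    - [0,0,0]
  turn: [1.6,1.6,1.6,1.6,1.6,1.7,0,0,0,0,0,0,0,0,0,0]

```text
clock: 5.85
ee_pos: [0.5972, 0.004, 0.0221]
eef_rot: [2.024, 2.402, -0.0]
contact_force: [1.0, -0.8, -0.5]
gripper_width: 0.0852
grip_force: 0.0
```

>>> servo_tool:
  delta_pos:
    - [0,0,0]
    - [0,0,0]
    - [0,0,0]
    - [0,0,0]
    - [0,0,0]
    - [0,0,0]
    - [0,0,0]
    - [0,0,0]
    - [0,0,0]
    - [0,0,0]
  turn: [0,0,0,0,0,0,0,0,0,0]
  fingers: 0
  grip_force: 40

```text
clock: 6.85
ee_pos: [0.5981, 0.0046, 0.0235]
eef_rot: [2.022, 2.402, 0.003]
contact_force: [-0.6, 0.1, 5.5]
gripper_width: 0.0557
grip_force: 44.4
```

>>> servo_tool:
  delta_pos:
    - [0,0,5]
    - [0,0,5]
    - [2.1,11,0]
    - [2.1,11,0]
    - [2.1,11,0]
    - [2.1,11,0]
    - [2.1,11,0]
    - [2.1,11,0]
    - [2.1,11,0]
    - [2.1,11,0]
    - [2.1,11,0]
    - [2.1,11,0]
    - [0,0,0]
    - [0,0,0]
    - [0,0,-5]
    - [0,0,-5]
    - [0,0,0]
    - [0,0,0]
  turn: [0,0,-0.97,-0.97,-0.97,-0.97,-0.97,-0.97,-0.97,-0.97,-0.97,-0.97,0,0,0,0,0,0]

```text
clock: 8.65
ee_pos: [0.618, 0.1135, 0.0233]
eef_rot: [-2.221, -2.221, -0.001]
contact_force: [-2.7, -0.1, 10.7]
gripper_width: 0.0559
grip_force: 45.1
```

>>> servo_tool:
  delta_pos:
    - [0,3,0]
    - [0,3,0]
    - [0,2,0]
    - [0,2,0]
    - [0,2,0]
    - [0,0,0]
    - [0,0,0]
  turn: [0,0,0,0,0,0,0]

```text
clock: 9.35
ee_pos: [0.6198, 0.1224, 0.0234]
eef_rot: [2.22, 2.217, 0.0]
contact_force: [0.8, -4.5, 7.3]
gripper_width: 0.0557
grip_force: 44.7
```

>>> servo_tool:
  delta_pos:
    - [0,2,0]
    - [0,2,0]
    - [0,2,0]
    - [0,0,0]
    - [0,0,0]
  turn: [0,0,0,0,0]

```text
clock: 9.85
ee_pos: [0.6199, 0.1247, 0.0234]
eef_rot: [2.219, 2.212, -0.003]
contact_force: [-0.4, -10.5, 6.8]
gripper_width: 0.0557
grip_force: 44.6
```

>>> servo_tool:
  delta_pos:
    - [0,2,0]
    - [0,1,0]
    - [0,0,0]
    - [0,0,0]
  turn: [0,0,0,0]

```text
clock: 10.25
ee_pos: [0.6199, 0.1247, 0.0234]
eef_rot: [2.219, 2.209, -0.007]
contact_force: [0.4, -14.5, 6.8]
gripper_width: 0.0558
grip_force: 44.6
```

>>> servo_tool:
  delta_pos:
    - [0,-4,0]
    - [0,0,0]
    - [0,0,0]
    - [0,0,0]
    - [0,0,0]
    - [0,0,0]
    - [0,0,10]
    - [0,0,30]
    - [-5,0,40]
    - [-5,0,40]
    - [-5,0,40]
    - [-5,0,40]
    - [-5,0,40]
    - [0,0,30]
    - [0,0,0]
    - [0,0,0]
    - [0,0,0]
    - [0,0,0]
  turn: [0,0,0,0,0,0,0,0,0,0,0,0,0,0,0,0,0,0]
  fingers: 1

```text
clock: 12.05
ee_pos: [0.5919, 0.1317, 0.2903]
eef_rot: [-2.218, -2.223, 0.004]
contact_force: [-0.2, -0.4, -0.0]
gripper_width: 0.0857
grip_force: 0.0
```

```bash
cat > look.py <<'E'
from h import *
import sys
def look(name,objs,crop=None,s=3):
    wr=shot("wrist",name); im=cv2.resize(wr["pixels"][:,:,::-1],None,fx=s,fy=s,interpolation=cv2.INTER_CUBIC)
    print(manip.sense()["ee_pos"].round(4))
    for n,a in objs.items():
        q,v=efit([wr],*a,board=n=="dark",r=(.01,.01,3));print(n,q,v)
        for u in proj(wr,edges(q[0],q[1],np.radians(q[2]))): cv2.circle(im,tuple(int(k) for k in (u+.5)*s),1,(0,0,255),-1)
    if crop: l,t,r,b=[int(k*s) for k in crop]; im=im[t:b,l:r]
    cv2.imwrite(f"pics/{name}_ov.png",im)
E
python3 - <<'E'
from look import *
look("w3",{"dark":(.618,.236,0),"white":(.619,.124,0),"light":(.598,-.228,-6)},(150,0,400,260),2.3)
E
```

```text
[0.5921 0.1317 0.2904]
dark [0.6193 0.2363 0.1238] 19.1
white [ 0.6189  0.1232 -0.1672] 18.5
light [ 0.5352 -0.2062 -2.0019] 7.5
```

View pics/w3_ov.png

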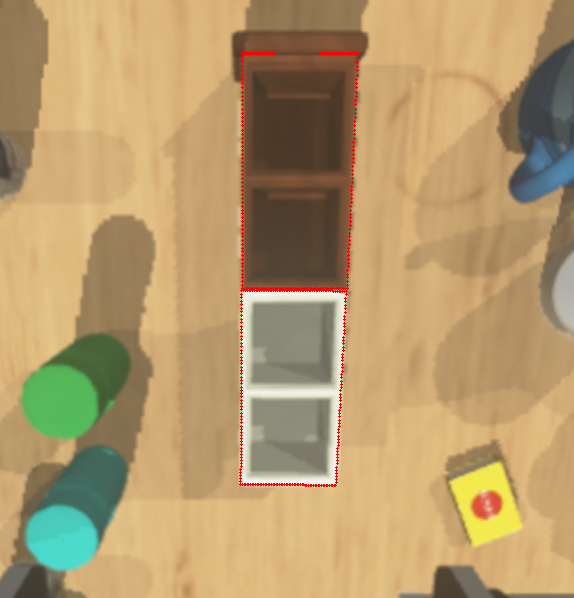

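>>> servo_tool:
  delta_pos:
    - [0,-20,0]
    - [0,-25,0]
    - [0,-25,0]
    - [0,-25,0]
    - [0,-25,0]
    - [0,-25,0]
    - [0,-25,0]
    - [0,-20,0]
    - [0,-10,0]
    - [0,0,0]
    - [0,0,0]
    - [0,0,0]
  turn: [0,0,0,0,0,0,0,0,0,0,0,0]

```text
clock: 13.3
ee_pos: [0.5931, -0.0664, 0.2914]
eef_rot: [-2.216, -2.225, -0.0]
contact_force: [-0.1, 0.7, -0.2]
gripper_width: 0.0857
grip_force: 0.0
```

```bash
python3 - <<'E'
from look import *
look("w4",{"light":(.600,-.228,-5)},None,1.5)
E
```

```text
[ 0.5931 -0.0665  0.2915]
light [ 0.5986 -0.2259 -5.3785] 13.2
```

View pics/w4_ov.png

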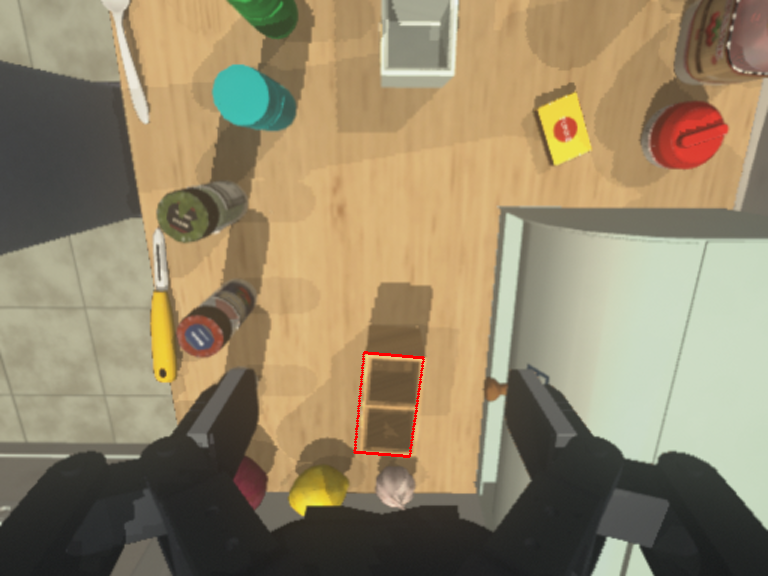

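>>> servo_tool:
  delta_pos:
    - [0.6,-20,0]
    - [1,-25,0]
    - [1,-25,0]
    - [1,-25,0]
    - [1,-25,0]
    - [1,-25,0]
    - [0,-14.4,0]
    - [0,0,-30]
    - [0,0,-40]
    - [0,0,-40]
    - [0,0,-40]
    - [0,0,-40]
    - [0,0,-40]
    - [0,0,-29]
    - [0,0,-10]
    - [0,0,0]
    - [0,0,0]
    - [0,0,0]
  turn: [0,-1,-1,-1,-1,-1,-0.4,0,0,0,0,0,0,0,0,0,0,0]

```text
clock: 15.15
ee_pos: [0.6, -0.2282, 0.0247]
eef_rot: [2.319, 2.115, 0.002]
contact_force: [1.1, -0.3, -1.1]
gripper_width: 0.0857
grip_force: 0.0
```

>>> servo_tool:
  delta_pos:
    - [0,0,0]
    - [0,0,0]
    - [0,0,0]
    - [0,0,0]
    - [0,0,0]
    - [0,0,0]
    - [0,0,0]
    - [0,0,0]
    - [0,0,0]
    - [0,0,0]
  turn: [0,0,0,0,0,0,0,0,0,0]
  fingers: 0
  grip_force: 40

```text
clock: 16.15
ee_pos: [0.6009, -0.2284, 0.0246]
eef_rot: [2.318, 2.114, 0.004]
contact_force: [1.3, 0.8, 5.0]
gripper_width: 0.0555
grip_force: 43.7
```

>>> servo_tool:
  delta_pos:
    - [0,0,5]
    - [0,0,5]
    - [1.3,10,0]
    - [1.5,18,0]
    - [1.5,18,0]
    - [1.5,18,0]
    - [1.5,18,0]
    - [1.5,18,0]
    - [1.5,18,0]
    - [1.5,18,0]
    - [1.5,18,0]
    - [1.5,18,0]
    - [1.5,18,0]
    - [1.5,18,0]
    - [1.5,18,0]
    - [0,3,0]
    - [0,0,0]
    - [0,0,0]
    - [0,0,-5]
    - [0,0,-5]
  turn: [0,0,0.4,0.5,0.5,0.5,0.5,0.5,0.5,0.5,0.5,0.5,0.5,0,0,0,0,0,0,0]

```text
clock: 18.15
ee_pos: [0.6178, -0.0002, 0.0241]
eef_rot: [-2.22, -2.222, 0.0]
contact_force: [-12.1, 2.2, 41.5]
gripper_width: 0.0557
grip_force: 46.6
```

>>> servo_tool:
  delta_pos:
    - [0,0,0]
    - [0,3,0]
    - [0,3,0]
    - [0,2,0]
    - [0,2,0]
    - [0,0,0]
    - [0,0,0]
  turn: [0,0,0,0,0,0,0]

```text
clock: 18.85
ee_pos: [0.6194, 0.0068, 0.0244]
eef_rot: [2.219, 2.216, -0.0]
contact_force: [0.0, -4.0, 5.1]
gripper_width: 0.0555
grip_force: 43.1
```

>>> servo_tool:
  delta_pos:
    - [0.5,2,0]
    - [0,2,0]
    - [0,2,0]
    - [0,2,0]
    - [0,1,0]
    - [0,0,0]
    - [0,0,0]
  turn: [0,0,0,0,0,0,0]

```text
clock: 19.55
ee_pos: [0.6197, 0.0096, 0.0246]
eef_rot: [2.221, 2.206, -0.006]
contact_force: [-1.5, -12.6, 4.8]
gripper_width: 0.0556
grip_force: 41.9
```

Butted (12.6 N). Release, rise and check.

>>> servo_tool:
  delta_pos:
    - [0,-4,0]
    - [0,0,0]
    - [0,0,0]
    - [0,0,0]
    - [0,0,0]
    - [0,0,0]
    - [0,0,10]
    - [0,0,30]
    - [-5,10,40]
    - [-5,20,40]
    - [-5,20,40]
    - [-5,20,40]
    - [-5,20,40]
    - [0,10,30]
    - [0,0,0]
    - [0,0,0]
    - [0,0,0]
    - [0,0,0]
  turn: [0,0,0,0,0,0,0,0,0,0,0,0,0,0,0,0,0,0]
  fingers: 1

```text
clock: 21.35
ee_pos: [0.5923, 0.1154, 0.2915]
eef_rot: [-2.22, -2.221, 0.004]
contact_force: [-0.1, -0.1, -0.6]
gripper_width: 0.0852
grip_force: 0.0
```

```bash
python3 - <<'E'
from look import *
look("w5",{"dark":(.619,.236,0),"white":(.619,.124,0),"light":(.619,.012,0)},(100,0,400,384),1.55)
E
```

```text
[0.5925 0.1154 0.2915]
dark [0.6199 0.2355 0.0601] 19.0
white [0.6188 0.1235 0.0545] 18.7
light [ 0.6165  0.017  -1.8776] 13.8
```

View pics/w5_ov.png

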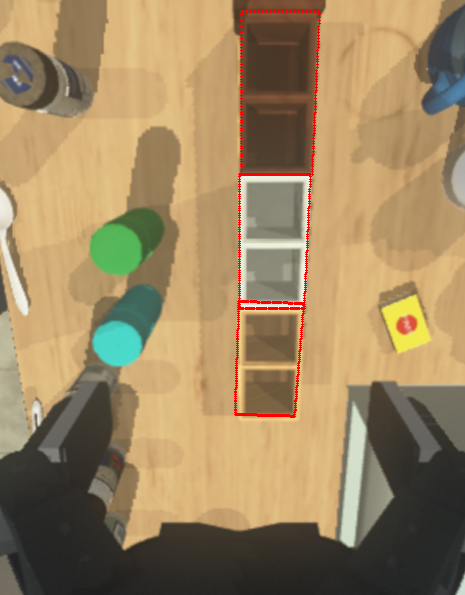

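```bash
python3 - <<'E'
from h import *
wr=pickle.load(open("w5.pkl","rb"))
print(efit([wr],.6188,.0115,0,r=(.003,.003,1)))
# jars: networks on current pics
for n in ("wrist","scene","top"):
    p=cams.camera(n); pickle.dump(p,open("j_"+n+".pkl","wb"))
    print(n,[(round(d["score"],2),np.round(d["extent"],1).tolist()) for d in cams.recognise(p,"jar_0_center")])
# top cap circle grad fit
def cfit(p,x,y,r0=.0205,z=.105,rng=.02):
    im=cv2.GaussianBlur(p["pixels"].astype(np.float32),(0,0),1)
    G=np.sqrt(sum(cv2.Sobel(im[:,:,k],cv2.CV_32F,1,0)**2+cv2.Sobel(im[:,:,k],cv2.CV_32F,0,1)**2 for k in range(3)))
    th=np.linspace(0,2*np.pi,90)
    def sc(q):
        uv=proj(p,np.c_[q[0]+r0*np.cos(th),q[1]+r0*np.sin(th),0*th+z])
        return -np.sqrt(map_coordinates(G,[uv[:,1],uv[:,0]],order=1,mode="constant")).mean()
    b=min(((sc((x+a,y+c)),(x+a,y+c)) for a in np.arange(-rng,rng,.002) for c in np.arange(-rng,rng,.002)))
    o=minimize(sc,b[1],method="Nelder-Mead",options=dict(initial_simplex=[b[1],(b[1][0]+.002,b[1][1]),(b[1][0],b[1][1]+.002)]))
    return o.x.round(4),round(-o.fun,1)
for nm,a in [("j1",(.446,.235)),("j2",(.444,-.042)),("j3",(.447,-.143)),("j4",(.442,-.246)),("green",(.5,.119)),("turq",(.498,.041))]:
    print(nm,[cfit(pickle.load(open(f+".pkl","rb")),*a) for f in ("j_top","j_scene","j_wrist","w4","wrist2")])
E
```

```text
(array([0.6153, 0.0164, 0.0704]), np.float64(13.9))
wrist []
scene [(0.72, [262.5, 218.3, 285.5, 256.4])]
top [(0.2, [339.5, 173.9, 364.3, 198.8])]
j1 [(array([0.4381, 0.2458]), np.float64(12.5)), (array([0.443 , 0.2439]), np.float64(19.1)), (array([0.4416, 0.2457]), np.float64(14.3)), (array([0.426, 0.215]), np.float64(0.0)), (array([0.4416, 0.2462]), np.float64(14.5))]
j2 [(array([ 0.4375, -0.0383]), np.float64(14.7)), (array([ 0.4413, -0.0377]), np.float64(16.9)), (array([ 0.4238, -0.0298]), np.float64(10.1)), (array([ 0.4403, -0.0369]), np.float64(14.1)), (array([ 0.464 , -0.0626]), np.float64(11.4))]
j3 [(array([ 0.4406, -0.1396]), np.float64(14.3)), (array([ 0.4325, -0.1433]), np.float64(19.3)), (array([ 0.4645, -0.1438]), np.float64(7.6)), (array([ 0.4477, -0.1291]), np.float64(14.3)), (array([ 0.4544, -0.1296]), np.float64(12.3))]
j4 [(array([ 0.4311, -0.2397]), np.float64(17.7)), (array([ 0.4346, -0.24  ]), np.float64(18.7)), (array([ 0.4778, -0.0911]), np.float64(11.8)), (array([ 0.4334, -0.223 ]), np.float64(9.6)), (array([ 0.4152, -0.2199]), np.float64(1.9))]
green [(array([0.5012, 0.1015]), np.float64(7.5)), (array([0.4996, 0.1241]), np.float64(17.6)), (array([0.4981, 0.1262]), np.float64(14.2)), (array([0.5193, 0.1054]), np.float64(6.3)), (array([0.498 , 0.1261]), np.float64(14.8))]
turq [(array([0.461, 0.034]), np.float64(11.2)), (array([0.4934, 0.0469]), np.float64(20.4)), (array([0.4927, 0.0492]), np.float64(17.8)), (array([0.4928, 0.0486]), np.float64(16.0)), (array([0.4926, 0.0493]), np.float64(18.2))]
```

```bash
python3 - <<'E'
from h import *
wr=pickle.load(open("w5.pkl","rb"))
im=cv2.resize(wr["pixels"][:,:,::-1],None,fx=8,fy=8,interpolation=cv2.INTER_CUBIC)
for u in proj(wr,edges(.6188,.0115,0)): cv2.circle(im,tuple(int(k) for k in (u+.5)*8),1,(0,0,255),-1)
cv2.imwrite("pics/w5c.png",im[1480:2200,1960:2440])
E
```

```text
(no output)
```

View pics/w5c.png

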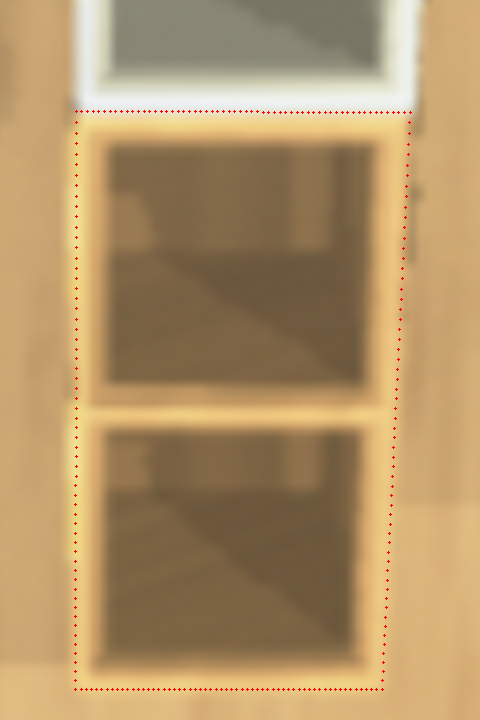

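>>> servo_tool:
  delta_pos:
    - [-15,13,0]
    - [-25,22,0]
    - [-30,26,0]
    - [-30,26,0]
    - [-25,22,0]
    - [-20,17,0]
    - [-5,4.8,-20]
    - [0,0,-40]
    - [0,0,-40]
    - [0,0,-40]
    - [0,0,-40]
    - [0,0,-30]
    - [0,0,-13.5]
    - [0,0,0]
    - [0,0,0]
    - [0,0,0]
  turn: [0,0,0,0,0,0,0,0,0,0,0,0,0,0,0,0]

```text
clock: 23.3
ee_pos: [0.4443, 0.2475, 0.0703]
eef_rot: [2.219, 2.223, 0.003]
contact_force: [-0.3, 0.6, 0.7]
gripper_width: 0.0854
grip_force: 0.0
```

>>> servo_tool:
  delta_pos:
    - [0,0,0]
    - [0,0,0]
    - [0,0,0]
    - [0,0,0]
    - [0,0,0]
    - [0,0,0]
    - [0,0,0]
    - [0,0,0]
    - [0,0,0]
    - [0,0,0]
    - [0,0,0]
    - [0,0,0]
  turn: [0,0,0,0,0,0,0,0,0,0,0,0]
  fingers: 0
  grip_force: 30

```text
clock: 24.5
ee_pos: [0.4433, 0.2474, 0.0699]
eef_rot: [-2.219, -2.223, -0.001]
contact_force: [-0.8, -0.2, 5.0]
gripper_width: 0.0399
grip_force: 29.8
```

>>> servo_tool:
  delta_pos:
    - [0,0,15]
    - [0,0,35]
    - [0,0,40]
    - [0,0,40]
    - [10,1,10]
    - [22,2,0]
    - [28,3,0]
    - [28,3,0]
    - [28,3,0]
    - [28,3,0]
    - [22,2,0]
    - [10.4,0,0]
    - [0,0,0]
    - [0,0,0]
    - [0,0,-25]
    - [0,0,-20]
    - [0,0,-15]
    - [0,0,-10]
    - [0,0,0]
    - [0,0,0]
  turn: [0,0,0,0,0,0,0,0,0,0,0,0,0,0,0,0,0,0,0,0]

```text
clock: 26.5
ee_pos: [0.6197, 0.2641, 0.1396]
eef_rot: [2.219, 2.223, 0.0]
contact_force: [-1.1, 0.9, -1.2]
gripper_width: 0.0402
grip_force: 31.4
```

>>> servo_tool:
  delta_pos:
    - [0,0,-10]
    - [0,0,-10]
    - [0,0,-10]
    - [0,0,-10]
    - [0,0,0]
    - [0,0,0]
  turn: [0,0,0,0,0,0]

```text
clock: 27.1
ee_pos: [0.6196, 0.2639, 0.0988]
eef_rot: [-2.219, -2.223, 0.001]
contact_force: [-0.1, 0.3, -0.6]
gripper_width: 0.0396
grip_force: 31.1
```

>>> servo_tool:
  delta_pos:
    - [0,0,-10]
    - [0,0,-8]
    - [0,0,-4]
    - [0,0,-2]
    - [0,0,0]
    - [0,0,0]
  turn: [0,0,0,0,0,0]

```text
clock: 27.7
ee_pos: [0.619, 0.2641, 0.0759]
eef_rot: [-2.218, -2.222, 0.002]
contact_force: [-2.8, -1.0, 5.5]
gripper_width: 0.0399
grip_force: 31.3
```

>>> servo_tool:
  delta_pos:
    - [0,0,0]
    - [0,0,0]
    - [0,0,0]
    - [0,0,0]
    - [0,0,0]
    - [0,0,10]
    - [0,0,30]
    - [0,-10,40]
    - [-10,-30,40]
    - [-25,-40,40]
    - [-30,-40,30]
    - [-30,-40,0]
    - [-30,-40,0]
    - [-20,-30,0]
    - [-15,-10,0]
    - [-7,0,0]
    - [0,0,0]
    - [0,0,0]
    - [0,0,0]
  turn: [0,0,0,0,0,0,0,0,0,0,0,0,0,0,0,0,0,0,0]
  fingers: 1

```text
clock: 29.6
ee_pos: [0.4633, 0.0393, 0.2528]
eef_rot: [2.216, 2.225, 0.001]
contact_force: [-0.3, 1.2, -0.2]
gripper_width: 0.0851
grip_force: 0.0
```

```bash
cat > jl.py <<'E'
from h import *
def cfit(p,x,y,r0=.0200,z=.105,rng=.014):
    im=cv2.GaussianBlur(p["pixels"].astype(np.float32),(0,0),1)
    G=np.sqrt(sum(cv2.Sobel(im[:,:,k],cv2.CV_32F,1,0)**2+cv2.Sobel(im[:,:,k],cv2.CV_32F,0,1)**2 for k in range(3)))
    th=np.linspace(0,2*np.pi,90)
    def sc(q):
        uv=proj(p,np.c_[q[0]+r0*np.cos(th),q[1]+r0*np.sin(th),0*th+z])
        return -np.sqrt(map_coordinates(G,[uv[:,1],uv[:,0]],order=1,mode="constant")).mean()
    b=min(((sc((x+a,y+c)),(x+a,y+c)) for a in np.arange(-rng,rng,.002) for c in np.arange(-rng,rng,.002)))
    o=minimize(sc,b[1],method="Nelder-Mead",options=dict(initial_simplex=[b[1],(b[1][0]+.002,b[1][1]),(b[1][0],b[1][1]+.002)]))
    return o.x.round(4),round(-o.fun,1)
E
python3 - <<'E'
from jl import *
p=shot("wrist","w6"); print(manip.sense()["ee_pos"].round(4))
for a in [(.440,-.037),(.440,-.137),(.434,-.24)]: print(cfit(p,*a))
im=p["pixels"]
E
```

```text
[0.4631 0.0391 0.2526]
(array([ 0.4413, -0.0279]), np.float64(12.5))
(array([ 0.4402, -0.1361]), np.float64(14.6))
(array([ 0.4445, -0.2261]), np.float64(2.5))
```

```bash
python3 - <<'E'
from h import *
p=pickle.load(open("w6.pkl","rb"))
s=3;im=cv2.resize(p["pixels"][:,:,::-1],None,fx=s,fy=s,interpolation=cv2.INTER_CUBIC)
th=np.linspace(0,2*np.pi,200)
for q,c in [((.4408,-.037),(0,0,255)),((.4402,-.1361),(255,0,0))]:
  for z,r in ((.105,.02),(0,.0205)):
    for u in proj(p,np.c_[q[0]+r*np.cos(th),q[1]+r*np.sin(th),0*th+z]): cv2.circle(im,tuple(int(k) for k in (u+.5)*s),1,c,-1)
cv2.imwrite("pics/w6o.png",cv2.resize(im[360:1110,420:1020],None,fx=.8,fy=.8))
E
```

```text
(no output)
```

View pics/w6o.png

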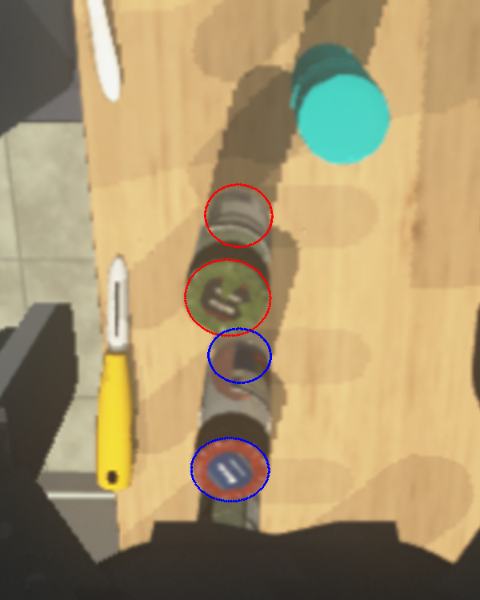

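>>> servo_tool:
  delta_pos:
    - [-3,-10,0]
    - [-5,-20,0]
    - [-5,-20,0]
    - [-5,-18,0]
    - [-3,-8,0]
    - [0,0,-10]
    - [0,0,-25]
    - [0,0,-30]
    - [0,0,-30]
    - [0,0,-30]
    - [0,0,-30]
    - [0,0,-20]
    - [0,0,-8]
    - [0,0,0]
    - [0,0,0]
    - [0,0,0]
  turn: [0,0,0,0,0,0,0,0,0,0,0,0,0,0,0,0]

```text
clock: 31.25
ee_pos: [0.4417, -0.0378, 0.0704]
eef_rot: [2.218, 2.223, 0.002]
contact_force: [0.2, 0.1, 0.4]
gripper_width: 0.0857
grip_force: 0.0
```

>>> servo_tool:
  delta_pos:
    - [0,0,0]
    - [0,0,0]
    - [0,0,0]
    - [0,0,0]
    - [0,0,0]
    - [0,0,0]
    - [0,0,0]
    - [0,0,0]
    - [0,0,0]
    - [0,0,0]
    - [0,0,0]
    - [0,0,0]
  turn: [0,0,0,0,0,0,0,0,0,0,0,0]
  fingers: 0
  grip_force: 30

```text
clock: 32.45
ee_pos: [0.4411, -0.0379, 0.0701]
eef_rot: [2.219, 2.223, 0.001]
contact_force: [-1.4, 0.6, 5.4]
gripper_width: 0.0397
grip_force: 29.6
```

>>> servo_tool:
  delta_pos:
    - [0,0,15]
    - [0,0,30]
    - [0,0,30]
    - [0,0,30]
    - [0,0,25]
    - [5,4,10]
    - [14,10,0]
    - [20,15,0]
    - [20,15,0]
    - [20,15,0]
    - [20,15,0]
    - [20,15,0]
    - [20,15,0]
    - [20,15,0]
    - [14,11,0]
    - [5.6,4,0]
    - [0,0,0]
    - [0,0,0]
    - [0,0,0]
  turn: [0,0,0,0,0,0,0,0,0,0,0,0,0,0,0,0,0,0,0]

```text
clock: 34.35
ee_pos: [0.6185, 0.095, 0.2092]
eef_rot: [-2.221, -2.221, 0.002]
contact_force: [-0.3, 0.1, -0.8]
gripper_width: 0.0399
grip_force: 30.9
```

>>> servo_tool:
  delta_pos:
    - [1,0.8,-20]
    - [0,0,-30]
    - [0,0,-20]
    - [0,0,-10]
    - [0,0,-10]
    - [0,0,-10]
    - [0,0,-10]
    - [0,0,0]
    - [0,0,0]
  turn: [0,0,0,0,0,0,0,0,0]

```text
clock: 35.25
ee_pos: [0.6208, 0.0968, 0.0997]
eef_rot: [2.219, 2.223, 0.0]
contact_force: [-0.8, -0.8, -0.3]
gripper_width: 0.04
grip_force: 30.9
```

>>> servo_tool:
  delta_pos:
    - [0,0,-10]
    - [0,0,-8]
    - [0,0,-4]
    - [0,0,-2]
    - [0,0,0]
    - [0,0,0]
  turn: [0,0,0,0,0,0]

```text
clock: 35.85
ee_pos: [0.6202, 0.0969, 0.0762]
eef_rot: [-2.218, -2.222, 0.0]
contact_force: [-2.1, -0.1, 6.1]
gripper_width: 0.04
grip_force: 31.6
```

>>> servo_tool:
  delta_pos:
    - [0,0,0]
    - [0,0,0]
    - [0,0,0]
    - [0,0,0]
    - [0,0,0]
    - [0,0,10]
    - [0,0,30]
    - [0,0,35]
    - [0,0,35]
    - [-10,-14,35]
    - [-20,-28,30]
    - [-20,-28,0]
    - [-20,-28,0]
    - [-20,-28,0]
    - [-20,-28,0]
    - [-20,-28,0]
    - [-20,-26,0]
    - [-15,-16,0]
    - [-10,-8,0]
    - [-4,0,0]
  turn: [0,0,0,0,0,0,0,0,0,0,0,0,0,0,0,0,0,0,0,0]
  fingers: 1

```text
clock: 37.85
ee_pos: [0.4406, -0.1361, 0.251]
eef_rot: [2.222, 2.22, 0.001]
contact_force: [0.4, -0.2, 0.3]
gripper_width: 0.0854
grip_force: 0.0
```

>>> servo_tool:
  delta_pos:
    - [0,0,0]
    - [0,0,0]
    - [0,0,0]
  turn: [0,0,0]

```text
clock: 38.15
ee_pos: [0.4426, -0.1341, 0.2506]
eef_rot: [2.216, 2.226, 0.0]
contact_force: [-1.0, 0.2, -0.3]
gripper_width: 0.0853
grip_force: 0.0
```

```bash
python3 - <<'E'
from jl import *
p=shot("wrist","w7"); print(manip.sense()["ee_pos"].round(4))
for a in [(.440,-.136),(.434,-.236)]:
  for r in (.0195,.0205): print(cfit(p,*a,r0=r,rng=.01))
E
```

```text
[ 0.4425 -0.1343  0.2505]
(array([ 0.4394, -0.1363]), np.float64(12.0))
(array([ 0.4408, -0.1332]), np.float64(12.8))
(array([ 0.4338, -0.2272]), np.float64(13.0))
(array([ 0.4336, -0.2284]), np.float64(12.9))
```

>>> servo_tool:
  delta_pos:
    - [-1,-1.5,-15]
    - [0,0,-30]
    - [0,0,-35]
    - [0,0,-35]
    - [0,0,-35]
    - [0,0,-20]
    - [0,0,-10.5]
    - [0,0,0]
    - [0,0,0]
    - [0,0,0]
  turn: [0,0,0,0,0,0,0,0,0,0]

```text
clock: 39.2
ee_pos: [0.4414, -0.1367, 0.0707]
eef_rot: [2.218, 2.223, 0.001]
contact_force: [-0.7, 0.5, -0.4]
gripper_width: 0.0853
grip_force: 0.0
```

>>> servo_tool:
  delta_pos:
    - [0,0,0]
    - [0,0,0]
    - [0,0,0]
    - [0,0,0]
    - [0,0,0]
    - [0,0,0]
    - [0,0,0]
    - [0,0,0]
    - [0,0,0]
    - [0,0,0]
    - [0,0,0]
    - [0,0,0]
  turn: [0,0,0,0,0,0,0,0,0,0,0,0]
  fingers: 0
  grip_force: 30

```text
clock: 40.4
ee_pos: [0.4409, -0.1367, 0.0706]
eef_rot: [2.219, 2.223, 0.001]
contact_force: [0.1, 1.6, 6.7]
gripper_width: 0.04
grip_force: 29.8
```

>>> servo_tool:
  delta_pos:
    - [0,0,15]
    - [0,0,30]
    - [0,0,30]
    - [0,0,30]
    - [0,0,25]
    - [5,5,10]
    - [14,13,0]
    - [20,20,0]
    - [20,20,0]
    - [20,20,0]
    - [20,20,0]
    - [20,20,0]
    - [20,20,0]
    - [20,20,0]
    - [14,12,0]
    - [5.8,5,0]
    - [0,0,0]
    - [0,0,0]
    - [0,0,0]
  turn: [0,0,0,0,0,0,0,0,0,0,0,0,0,0,0,0,0,0,0]

```text
clock: 42.3
ee_pos: [0.6183, 0.0371, 0.2099]
eef_rot: [-2.221, -2.221, 0.002]
contact_force: [0.2, -0.5, -0.9]
gripper_width: 0.0399
grip_force: 30.9
```

```bash
cat > chk.py <<'E'
from h import *
p=cams.camera("scene"); s0="sref.pkl"
import os
b={"dark":(.619,.236),"white":(.6188,.1235),"light":(.6188,.0115)}
im=cv2.GaussianBlur(p["pixels"].astype(np.float32),(0,0),1)
G=np.sqrt(sum(cv2.Sobel(im[:,:,k],cv2.CV_32F,1,0)**2+cv2.Sobel(im[:,:,k],cv2.CV_32F,0,1)**2 for k in range(3)))
for n,(x,y) in b.items():
    r=[]
    for d in (-.03,-.015,0,.015,.03):
        uv=proj(p,edges(x+d,y,0)[120 if 0 else 180:]) # front edge
        r.append(round(float(np.sqrt(map_coordinates(G,[uv[:,1],uv[:,0]],order=1)).mean()),1))
    print(n,r)
E
python3 chk.py
```

```text
dark [15.8, 16.5, 10.1, 14.0, 14.0]
white [11.1, 9.5, 12.6, 13.3, 12.8]
light [10.4, 10.5, 13.5, 10.7, 9.9]
```

>>> servo_tool:
  delta_pos:
    - [1,0.8,-20]
    - [0,0,-30]
    - [0,0,-20]
    - [0,0,-10]
    - [0,0,-10]
    - [0,0,-10]
    - [0,0,-10]
    - [0,0,0]
    - [0,0,0]
  turn: [0,0,0,0,0,0,0,0,0]

```text
clock: 43.25
ee_pos: [0.6205, 0.0391, 0.1002]
eef_rot: [2.219, 2.223, 0.0]
contact_force: [0.2, -0.5, -0.4]
gripper_width: 0.04
grip_force: 30.9
```

>>> servo_tool:
  delta_pos:
    - [0,0,-10]
    - [0,0,-8]
    - [0,0,-4]
    - [0,0,-2]
    - [0,0,0]
    - [0,0,0]
  turn: [0,0,0,0,0,0]

```text
clock: 43.85
ee_pos: [0.6201, 0.0393, 0.0766]
eef_rot: [-2.218, -2.223, -0.0]
contact_force: [-2.0, 0.7, 5.5]
gripper_width: 0.0397
grip_force: 31.3
```

>>> servo_tool:
  delta_pos:
    - [0,0,0]
    - [0,0,0]
    - [0,0,0]
    - [0,0,0]
    - [0,0,0]
    - [0,0,10]
    - [0,0,30]
    - [0,0,35]
    - [0,0,35]
    - [-10,-11,35]
    - [-20,-25,30]
    - [-20,-25,0]
    - [-20,-25,0]
    - [-20,-25,0]
    - [-20,-25,0]
    - [-20,-25,0]
    - [-20,-24,0]
    - [-15,-12,0]
    - [-8,-4,0]
    - [0,0,0]
  turn: [0,0,0,0,0,0,0,0,0,0,0,0,0,0,0,0,0,0,0,0]
  fingers: 1

```text
clock: 45.85
ee_pos: [0.4465, -0.1617, 0.2513]
eef_rot: [-2.22, -2.222, -0.001]
contact_force: [0.4, 0.0, 0.3]
gripper_width: 0.0854
grip_force: 0.0
```

```bash
python3 - <<'E'
from jl import *
p=shot("wrist","w8"); print(manip.sense()["ee_pos"].round(4))
s=3;im=cv2.resize(p["pixels"][:,:,::-1],None,fx=s,fy=s,interpolation=cv2.INTER_CUBIC)
th=np.linspace(0,2*np.pi,200)
for r0 in (.0195,.02,.0205):
  q,v=cfit(p,.434,-.237,r0=r0,rng=.014);print(q,v)
for q,c in [(q,(0,0,255)),((.434,-.24),(255,0,0))]:
  for z,r in ((.105,.02),(0,.0205)):
    for u in proj(p,np.c_[q[0]+r*np.cos(th),q[1]+r*np.sin(th),0*th+z]): cv2.circle(im,tuple(int(k) for k in (u+.5)*s),1,c,-1)
cv2.imwrite("pics/w8o.png",cv2.resize(im[360:1110,420:1120],None,fx=.8,fy=.8))
E
```

```text
[ 0.4477 -0.161   0.2512]
[ 0.4342 -0.2288] 12.5
[ 0.4336 -0.2383] 12.6
[ 0.4341 -0.2305] 12.7
```

View pics/w8o.png

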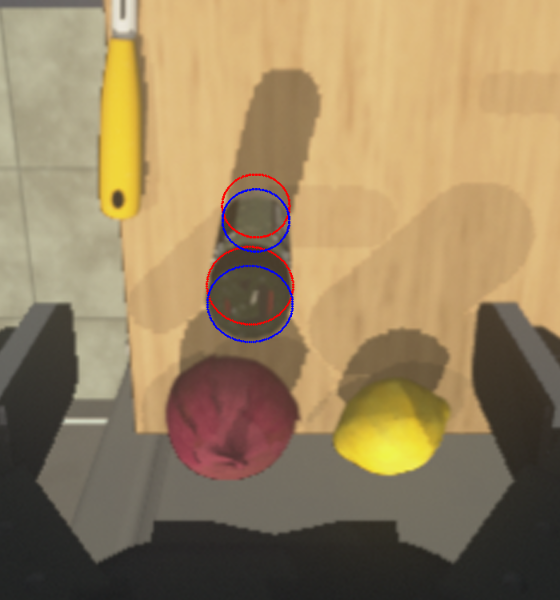

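>>> servo_tool:
  delta_pos:
    - [-2,-12,0]
    - [-4,-22,0]
    - [-4,-22,0]
    - [-2.7,-15,0]
    - [0,-7,-10]
    - [0,0,-30]
    - [0,0,-35]
    - [0,0,-35]
    - [0,0,-35]
    - [0,0,-25]
    - [0,0,-10.7]
    - [0,0,0]
    - [0,0,0]
    - [0,0,0]
  turn: [0,0,0,0,0,0,0,0,0,0,0,0,0,0]

```text
clock: 47.3
ee_pos: [0.4357, -0.2404, 0.0715]
eef_rot: [2.217, 2.222, 0.001]
contact_force: [-0.5, -0.9, 0.2]
gripper_width: 0.0853
grip_force: 0.0
```

>>> servo_tool:
  delta_pos:
    - [0,0,0]
    - [0,0,0]
    - [0,0,0]
    - [0,0,0]
    - [0,0,0]
    - [0,0,0]
    - [0,0,0]
    - [0,0,0]
    - [0,0,0]
    - [0,0,0]
    - [0,0,0]
    - [0,0,0]
  turn: [0,0,0,0,0,0,0,0,0,0,0,0]
  fingers: 0
  grip_force: 30

```text
clock: 48.5
ee_pos: [0.4349, -0.24, 0.0709]
eef_rot: [2.219, 2.223, 0.001]
contact_force: [-0.8, 1.0, 6.3]
gripper_width: 0.0397
grip_force: 29.6
```

>>> servo_tool:
  delta_pos:
    - [0,0,15]
    - [0,0,30]
    - [0,0,30]
    - [0,0,30]
    - [0,0,25]
    - [5,5,10]
    - [14,15,0]
    - [20,24,0]
    - [20,25,0]
    - [20,25,0]
    - [20,25,0]
    - [20,25,0]
    - [20,25,0]
    - [20,25,0]
    - [18,20,0]
    - [7.8,9.5,0]
    - [0,0,0]
    - [0,0,0]
    - [0,0,0]
  turn: [0,0,0,0,0,0,0,0,0,0,0,0,0,0,0,0,0,0,0]

```text
clock: 50.4
ee_pos: [0.6181, -0.0184, 0.2103]
eef_rot: [-2.223, -2.22, 0.002]
contact_force: [0.1, -0.1, -1.4]
gripper_width: 0.0401
grip_force: 30.8
```

>>> servo_tool:
  delta_pos:
    - [1,1,-20]
    - [0,0,-30]
    - [0,0,-20]
    - [0,0,-10]
    - [0,0,-10]
    - [0,0,-10]
    - [0,0,-10]
    - [0,0,0]
    - [0,0,0]
  turn: [0,0,0,0,0,0,0,0,0]

```text
clock: 51.3
ee_pos: [0.6206, -0.0154, 0.1005]
eef_rot: [2.219, 2.223, 0.0]
contact_force: [-0.3, 0.2, -0.6]
gripper_width: 0.0399
grip_force: 30.8
```

>>> servo_tool:
  delta_pos:
    - [0,0,-10]
    - [0,0,-8]
    - [0,0,-4]
    - [0,0,-2]
    - [0,0,0]
    - [0,0,0]
  turn: [0,0,0,0,0,0]

```text
clock: 51.9
ee_pos: [0.62, -0.0153, 0.077]
eef_rot: [-2.218, -2.222, -0.0]
contact_force: [-2.8, 1.0, 6.4]
gripper_width: 0.0399
grip_force: 31.6
```

>>> servo_tool:
  delta_pos:
    - [0,0,0]
    - [0,0,0]
    - [0,0,0]
    - [0,0,0]
    - [0,0,0]
    - [0,0,10]
    - [0,0,30]
    - [0,0,35]
    - [-5,15,35]
    - [-5,20,35]
    - [-5,20,35]
    - [-5,20,30]
    - [-5,20,0]
    - [-5,20,0]
    - [0,10,0]
    - [0,10,0]
    - [0,0,0]
    - [0,0,0]
    - [0,0,0]
  turn: [0,0,0,0,0,0,0,0,0,0,0,0,0,0,0,0,0,0,0]
  fingers: 1

```text
clock: 53.8
ee_pos: [0.5906, 0.1182, 0.2864]
eef_rot: [2.221, 2.221, -0.001]
contact_force: [-0.5, -0.5, 0.2]
gripper_width: 0.0853
grip_force: 0.0
```

```bash
python3 - <<'E'
from look import *
look("w9",{"dark":(.619,.236,0),"white":(.6188,.1235,0)},(80,0,420,384),1.5)
im=cv2.imread("pics/w9_ov.png"); p=shot("scene","s9")
b=cv2.resize(p["pixels"][100:260,170:330,::-1],(576,576),interpolation=cv2.INTER_CUBIC)[:,288-144:288+144] if 0 else cv2.resize(p["pixels"][100:290,170:290,::-1],(364,576),interpolation=cv2.INTER_CUBIC)
cv2.imwrite("pics/fin.png",cv2.resize(np.hstack([im[:576,:],b]),None,fx=.9,fy=.9))
E
```

```text
[0.5906 0.1182 0.2864]
dark [0.6191 0.2349 0.0039] 19.2
white [0.6185 0.1228 0.5391] 17.1
```

View pics/fin.png

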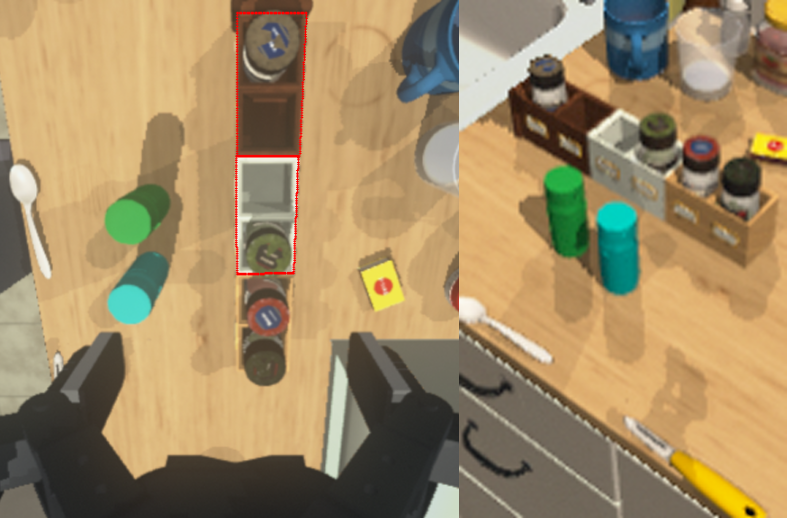

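```bash
python3 -c "
from workcell import ticket
print(ticket.hand_in())"
```

```text
the job is handed in; nothing more can be done
None
```

I handed the job in at about 54 s: the light wood and white blocks are butted in one row to the dark end block, all four black-capped jars are down in their pockets, and I left the lemon, garlic, onion, egg cup and the green and turquoise look-alikes alone. The hand-in gave no verdict back, the final check that nothing had moved was by camera only, and I may have viewed one picture over the limit of 14.

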